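# Load the bench shaker and shut its gate

### The arm

A 6-joint arm with a two-finger parallel gripper is mounted at the origin on the work surface. World frame = base frame: x ahead of the robot, y to its left, z up, the work surface at z = 0. Lengths are in m, angles in rad, forces in N, time in s.
With the tool pointing down it reaches from about 0.35 to 0.85 m from the base axis. Payload 8.1 kg.
Tool frame: the origin (TCP) lies at the very end of the fingers, on their centre line; the grasp point (between the pads) lies 19 mm behind it; z points along the fingers, y is the direction in which the jaws open and shut (so a half turn about z gives the same grasp; the last joint's range is limited). The gripper opens to 85 mm and grips with 20 to 120 N. Pads are 22 mm wide; open, the fingers measure 114 mm over their backs; the gripper's body (76 mm by 85 mm) begins 54 mm behind the grasp point. The pads swing forward as they close: fully open they stand 13 mm farther back than shut.
Start: joints at [1.224, 0.13, 1.488, -0, 1.523, -0.085], TCP at [0.155, 0.58, 0.231] pointing down, gripper open.
Joint ranges: [-2.96, 2.96], [-0.89, 2.26], [0.02, 2.5], [-1.34, 4.48], [0, 2.73], [-2.66, 2.66]. Speed limits (rad/s): [2.39, 2.39, 2.79, 3.14, 3.14, 3.14].

### API

Orientations are given as a unit quaternion [x, y, z, w].
In Python, from workcell import env gives the robot as it stands. Calls block until the motion is done:
- env.move_pose(position, orientation): joint-space move of the TCP to a pose.
- env.line_to(position, rotation=None, vel=0.15, threshold=None): straight line of the TCP; rotation=None keeps the orientation; vel is the mean speed in m/s. With threshold (N) it stops when the force on the tool has changed by that much, and returns True; else False.
- env.move_joints(angles): joint-space move.
- env.command_gripper(opening, f_grip=None): finger opening in m; f_grip is the grip in N (None keeps the last); returns when the fingers have stopped.
- env.dwell(seconds).
- env.inverse_kinematics(position, orientation): joint angles nearest the present ones, or None.
- env.get_obs(): the state.
- env.grab_frame(name): name is "scene" or "top" or "wrist"; returns (picture, depth): 480x640x3 uint8, blue, green, red; 480x640 float32, m along the optical axis (not along the pixel's ray), 0 where there is no reading.
- env.camera_params(name): a dict with "intrinsics" (3x3 intrinsics, pixels), "k1" (the pictures are not rectified: a ray, as slopes to the right and down, at radius r is drawn at 1 + k1 r^2 times it, then the intrinsics apply), "world_from_camera" (4x4, takes a point from camera to world coordinates). Camera axes: x right, y down, z forward; pixel columns grow to the right and rows downward; lengths in m; the calibration is good to about 2 mm. A picture is of the moment at which its call begins: read the wrist's pose just before it. camera_params takes no time and is no camera call; for the wrist camera it gives the pose at the moment of the call.
A pose or a line that the arm cannot do raises env.PlanningError and nothing moves.
- env.close_job(): hands the job in, once; it reports no verdict.
The state is a dict: "t": time; "joints": joint angles; "qd": joint speeds; "effort": joint torques, N m; "eef_pos": TCP position; "eef_rot": TCP orientation; "contact_force": force on the tool from outside, world axes, zero at the start; "moment": the same for the moment, N m; "width": finger opening in m.
Only numpy, scipy, OpenCV 4.12 (cv2) and the standard library are available. Lean on these libraries where they do the work, as an engineer would, in place of code of your own. Each camera call takes 0.05 s, during which the arm holds its last target.

### The job

Get the sample bottles ready for shaking: stand every amber bottle upright in the shaker's bay, with one glass dip rod from the wooden block pushed down into each bottle's neck until its head rests on the rim. Then, with all of them loaded, push the sliding gate fully shut by its black tab until the spring catch clicks up behind it. Leave the beaker, carton and white bottle where they are.

Things in the scene. Friction and masses are not known exactly. Their poses are not given: they have to be found in the camera images.
- shaker: Grey bench shaker, fixed. Origin on the bench under its bay's centre. Bay 170 mm (x) by 160 mm (y) about the origin, black floor 50 mm above the bench; walls 6 mm thick, 40 mm high on its +x, +y and -y sides; the -x side (to the robot) is closed by the sliding gate. Base 50 mm high, from x = -140 to +105, y = -250 to +95 mm.
- gate (a joint): Aluminium gate, panel 10 x 170 mm, top 90 mm above the bench, middle plane at shaker x = -92 mm; slides along shaker +y. In m: 0 = open, 0.150 = against its stop, shut. Stays where left; friction about 5 N, the catch adds about 3 N near the end. From 0.1465 on the catch holds it. A steel striker pin juts to -x near the panel's -y end.
- gate_tab (a point): Top centre of the gate's upright black tab, 170 mm above the bench. Tab 14 mm (shaker x) by 40 mm (shaker y), standing free from 102 to 170 mm above the bench. At shaker x = -119 mm; shaker y = -150 mm at gate = 0, y = 0 at gate = 0.150.
- catch (a joint): Brass spring catch at shaker x = -116, y = -87 mm, top 79 mm above the bench: a ramp rising to shaker +y with an upright back. In m: 0 = up, 0.016 = pressed right down. The gate's striker rides over it, pressing it about 9 mm down; then it snaps up behind the striker (back near 0). It needs no pressing by hand.
- bottle1: Amber glass sample bottle, loose, standing upright, about 0.22 kg (may be absent). Body 54 mm diameter up to 50 mm, then a shoulder; plain round neck 22 mm diameter from 62 to 96 mm above its underside. Origin at the centre of its underside, z up its axis. All bottles are alike.
- bottle1_mouth (a point): Centre of that bottle's mouth, at the top of the neck, 96 mm above its underside. The opening is 14 mm wide; a rod goes down 70 mm freely.
- bottle2: Amber glass sample bottle, loose, standing upright, about 0.22 kg (may be absent). Body 54 mm diameter up to 50 mm, then a shoulder; plain round neck 22 mm diameter from 62 to 96 mm above its underside. Origin at the centre of its underside, z up its axis. All bottles are alike.
- bottle2_mouth (a point): Centre of that bottle's mouth, at the top of the neck, 96 mm above its underside. The opening is 14 mm wide; a rod goes down 70 mm freely.
- bottle3: Amber glass sample bottle, loose, standing upright, about 0.22 kg (may be absent). Body 54 mm diameter up to 50 mm, then a shoulder; plain round neck 22 mm diameter from 62 to 96 mm above its underside. Origin at the centre of its underside, z up its axis. All bottles are alike.
- bottle3_mouth (a point): Centre of that bottle's mouth, at the top of the neck, 96 mm above its underside. The opening is 14 mm wide; a rod goes down 70 mm freely.
- bottle4: Amber glass sample bottle, loose, standing upright, about 0.22 kg (may be absent). Body 54 mm diameter up to 50 mm, then a shoulder; plain round neck 22 mm diameter from 62 to 96 mm above its underside. Origin at the centre of its underside, z up its axis. All bottles are alike.
- bottle4_mouth (a point): Centre of that bottle's mouth, at the top of the neck, 96 mm above its underside. The opening is 14 mm wide; a rod goes down 70 mm freely.
- rod1: Glass dip rod, loose, about 30 g: thin rod 7 mm diameter and 70 mm long under a grey round head 22 mm diameter and 34 mm high. Origin at the rod's lower tip, z up to the head. All rods are alike; at the start each stands upright in the block, its tip 5 mm above the bench.
- rod1_collar (a point): Centre of the underside of that rod's head, 70 mm above the tip. It rests on the rim of the bottle's mouth when the rod is fully in.
- rod2: Glass dip rod, loose, about 30 g: thin rod 7 mm diameter and 70 mm long under a grey round head 22 mm diameter and 34 mm high. Origin at the rod's lower tip, z up to the head. All rods are alike; at the start each stands upright in the block, its tip 5 mm above the bench.
- rod2_collar (a point): Centre of the underside of that rod's head, 70 mm above the tip. It rests on the rim of the bottle's mouth when the rod is fully in.
- rod3: Glass dip rod, loose, about 30 g: thin rod 7 mm diameter and 70 mm long under a grey round head 22 mm diameter and 34 mm high. Origin at the rod's lower tip, z up to the head. All rods are alike; at the start each stands upright in the block, its tip 5 mm above the bench.
- rod3_collar (a point): Centre of the underside of that rod's head, 70 mm above the tip. It rests on the rim of the bottle's mouth when the rod is fully in.
- rod4: Glass dip rod, loose, about 30 g: thin rod 7 mm diameter and 70 mm long under a grey round head 22 mm diameter and 34 mm high. Origin at the rod's lower tip, z up to the head. All rods are alike; at the start each stands upright in the block, its tip 5 mm above the bench.
- rod4_collar (a point): Centre of the underside of that rod's head, 70 mm above the tip. It rests on the rim of the bottle's mouth when the rod is fully in.
- block: Wooden fixed block, 200 x 50 x 55 mm high, with four upright holes of 10 mm diameter in a row along its own x, 46 mm apart, that hold the rods. Origin at the centre of its underside.
- beaker: Bystander: empty glass beaker 70 mm wide, 90 mm high. Origin under its centre.
- carton: Bystander: small cardboard carton 50 x 85 x 60 mm. Origin under its centre.
- wash: Bystander: white plastic bottle 60 mm diameter, 150 mm high. Origin under its centre.
Mind the look-alikes: they are no part of the job. What is shaped like the bottle4 but blue is not meant. Leave any yellow look-alike of the bottle3 alone.

How it is judged:
By the outcome, as a careful person would: the job done as asked, in the order asked, and still so for the second after the job is handed in, with the robot touching nothing.
Of bottle1, bottle2, bottle3, bottle4 only 3 to 4 are there at a start; the rules pass over those that are not, and their reading is None.
At some moment in a run one of bottle1, bottle2, bottle3, bottle4 may be knocked a few centimetres aside while the robot is not near it.
It also fails if it takes over 210 s, if anything falls off the work surface, if the arm or the gripper's body presses on something with over 40 N, if the wrist force passes 120 N, or if a joint passes its speed limit or range.

## Working session

There is one attempt and no reset: what is moved stays moved. The work goes in short steps, each a Python script; the robot and the scene stay as the last script left them, time stands still between calls to the robot, and variables do not carry over. Pictures are saved under pics/ and viewed, and the job is handed in when it is done.

```bash
ls; mkdir -p pics
python3 - <<'E'
from workcell import env
import cv2,numpy as np
print(env.get_obs())
for n in ["scene","top","wrist"]:
    p=env.camera_params(n);print(n,p)
    im,d=env.grab_frame(n);cv2.imwrite(f"pics/{n}0.png",im);np.save(f"pics/{n}0.npy",d)
    print((d>0).mean())
E
```

```text
pics
{'t': 0.0, 'joints': array([ 1.22360756e+00,  1.31181788e-01,  1.48928930e+00, -8.60321095e-06,
        1.52301146e+00, -8.53641761e-02]), 'qd': array([ 0.00025793, -0.00106335,  0.00050153, -0.00071214,  0.00113844,
       -0.00033539]), 'effort': array([ 3.00566289e-04, -5.69411659e+01, -5.00550449e+01, -1.42643812e-04,
        1.46374493e-02, -1.74936469e-05]), 'eef_pos': array([0.15507548, 0.57903358, 0.23022662]), 'eef_rot': array([ 1.30538420e-01,  9.91442801e-01, -9.23851644e-04, -1.98583170e-04]), 'contact_force': array([-0.91759138, -1.06197519,  0.32344085]), 'moment': array([-0.02147915,  0.03286183,  0.01545514]), 'width': 0.085601533455126}
scene {'intrinsics': array([[532.12243482,   0.        , 323.80713932],
       [  0.        , 532.12243482, 243.19344438],
       [  0.        ,   0.        ,   1.        ]]), 'k1': -0.0021734949305488994, 'world_from_camera': array([[ 0.13834137,  0.78719075, -0.60099283,  1.21794438],
       [ 0.9903694 , -0.10659432,  0.08835212, -0.07727457],
       [ 0.00548755, -0.60742767, -0.79435604,  1.07530739],
       [ 0.        ,  0
[... 320 characters left out ...]
2912454,  0.3465562 ],
       [-0.99987666,  0.00848574, -0.01321568,  0.05488326],
       [ 0.01200864, -0.12924239, -0.99154032,  1.41615106],
       [ 0.        ,  0.        ,  0.        ,  1.        ]])}
0.9959375
wrist {'intrinsics': array([[375.1756729 ,   0.        , 314.20736007],
       [  0.        , 375.1756729 , 247.66917425],
       [  0.        ,   0.        ,   1.        ]]), 'k1': -0.07883981015937228, 'world_from_camera': array([[ 0.26030355,  0.91868291,  0.2970922 ,  0.07945089],
       [ 0.965526  , -0.2472695 , -0.08134707,  0.59846655],
       [-0.00127032,  0.30802517, -0.95137736,  0.37161147],
       [ 0.        ,  0.        ,  0.        ,  1.        ]])}
0.996171875
```

View pics/scene0.png

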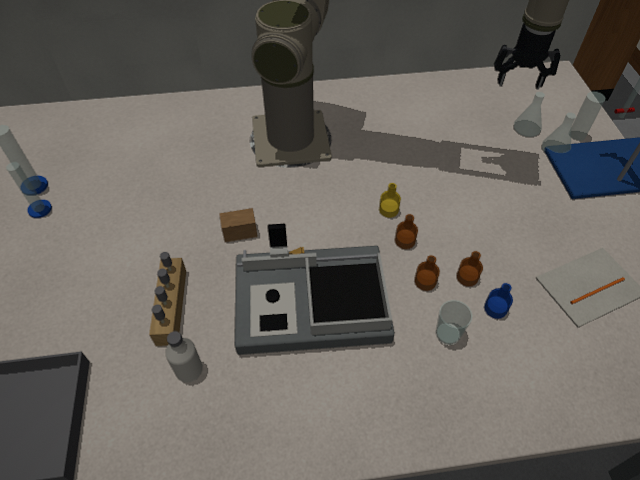

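View pics/top0.png

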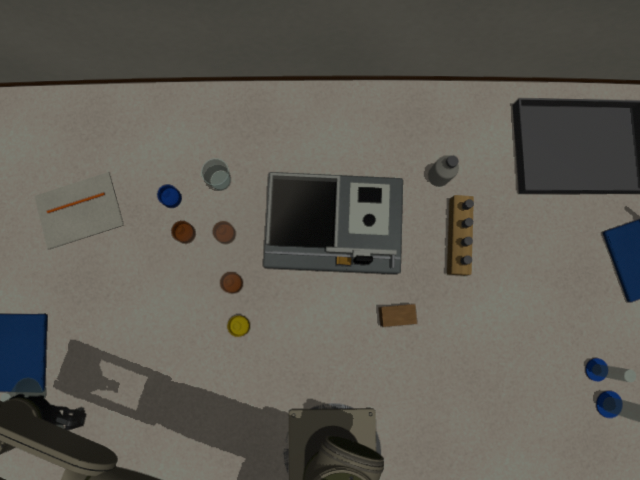

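View pics/wrist0.png

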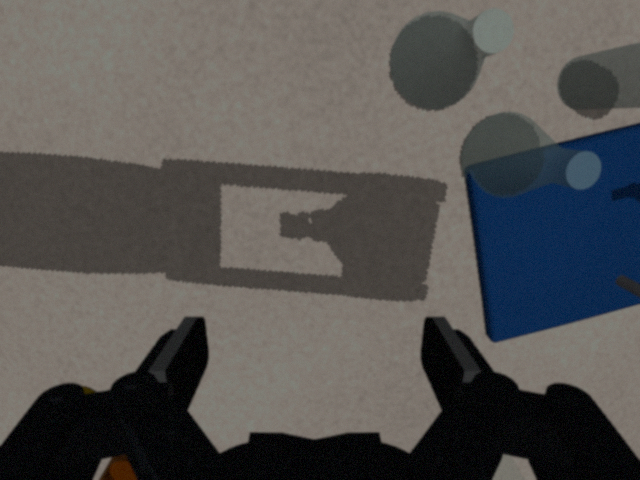

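Three amber bottles show in the scene picture at (406,233), (428,274) and (470,268). There are four rods at x≈160, y 260–314, and the gate is open with its tab at (277,235). Yellow and blue are decoys. Next I measure.

```bash
cat > h.py <<'E'
import cv2,numpy as np
from workcell import env
def undist(p,uv):
    uv=np.atleast_2d(np.asarray(uv,float));K=p["intrinsics"]
    return cv2.undistortPoints(uv.reshape(-1,1,2),K,np.array([p["k1"],0,0,0.])).reshape(-1,2)
def plane(p,uv,z):
    s=undist(p,uv);T=p["world_from_camera"]
    d=np.c_[s,np.ones(len(s))]@T[:3,:3].T;o=T[:3,3]
    return o+d*((z-o[2])/d[:,2])[:,None]
def proj(p,X):
    T=np.linalg.inv(p["world_from_camera"]);X=np.atleast_2d(np.asarray(X,float))
    r=cv2.projectPoints(X,cv2.Rodrigues(T[:3,:3])[0],T[:3,3],p["intrinsics"],np.array([p["k1"],0,0,0.]))[0]
    return r.reshape(-1,2)
def cloud(p,d):
    v,u=np.indices(d.shape);s=undist(p,np.c_[u.ravel(),v.ravel()])
    T=p["world_from_camera"];z=d.ravel()
    X=np.c_[s*z[:,None],z]@T[:3,:3].T+T[:3,3]
    X[z<=0]=np.nan
    return X.reshape(d.shape+(3,))
def blobs(m,amin=30):
    n,l,st,c=cv2.connectedComponentsWithStats(m.astype(np.uint8))
    return [(l==i,st[i],c[i]) for i in range(1,n) if st[i][4]>=amin]
def amber(im):
    h=cv2.cvtColor(im,cv2.COLOR_BGR2HSV)
    return cv2.inRange(h,(3,110,50),(16,255,255))
E
python3 - <<'E'
from h import *
for n in ["scene","top"]:
    im=cv2.imread(f"pics/{n}0.png");d=np.load(f"pics/{n}0.npy");p=env.camera_params(n);C=cloud(p,d)
    h=cv2.cvtColor(im,cv2.COLOR_BGR2HSV)
    for m,st,c in blobs(amber(im)):
        X=C[m];print(n,"amber",st,c.round(1),"zmax",np.nanpercentile(X[:,2],98).round(4),np.nanmedian(X,0).round(3),h[m].mean(0).round())
        t=m&(C[...,2]>.06); 
        if t.sum()>5: print("   neck",t.sum(),np.nanmean(C[t],0).round(4),np.nanmax(C[t][:,2]).round(4))
    for u,v in {"top":[(269,173),(403,178),(401,272),(264,269),(362,258),(468,204),(469,223),(465,241),(467,260),(398,315),(447,165),(217,175),(302,212),(90,215)],"scene":[(167,258),(165,275),(160,293),(158,312),(277,228),(345,295)]}[n]:
        print(n,u,v,C[v,u].round(3))
E
```

```text
scene amber [597  57  19  33 102] [605.4  74.1] zmax -0.4776 [-0.928  1.705 -0.574] [ 14. 166.  51.]
scene amber [610  58  11  21  36] [614.4  69.8] zmax -0.4809 [-0.925  1.743 -0.549] [ 14. 168.  50.]
scene amber [220 209  37  33 909] [238.1 224.4] zmax 0.0637 [ 0.361 -0.167  0.057] [ 16. 127.  81.]
   neck 228 [ 0.344  -0.1679  0.0617] 0.0668
scene amber [396 214  22  35 472] [406.3 233.4] zmax 0.097 [0.442 0.242 0.053] [ 13. 199.  71.]
   neck 112 [0.4287 0.245  0.0774] 0.0993
scene amber [458 251  25  35 523] [470.  270.1] zmax 0.0963 [0.569 0.363 0.054] [ 13. 200.  72.]
   neck 138 [0.5588 0.3687 0.0765] 0.1008
scene amber [415 256  25  35 533] [427.  274.5] zmax 0.0957 [0.568 0.26  0.054] [ 13. 199.  72.]
   neck 142 [0.557  0.2651 0.0756] 0.0976
scene amber [571 277  54  27 187] [597.4 289.9] zmax 0.0174 [0.639 0.663 0.013] [ 12. 197. 127.]
scene 167 258 [ 0.481 -0.323  0.109]
scene 165 275 [ 0.526 -0.326  0.107]
scene 160 293 [ 0.574 -0.333  0.111]
scene 158 312 [ 0.621 -0.335  0.112]
scene 277 228 [ 0.478 -0.072  0.17 ]
scene 345 295 [0.595 0.064 0.05 ]
top amber [ 47 193  5
[... 403 characters left out ...]
77 [0.425 0.242 0.058] [ 12. 165.  75.]
   neck 106 [0.4258 0.2459 0.0772] 0.1009
top amber [381 305  36  21 582] [398.5 314.8] zmax 0.0652 [ 0.342 -0.166  0.06 ] [ 16. 139.  86.]
   neck 265 [ 0.3422 -0.1655  0.0621] 0.068
top 269 173 [0.703 0.151 0.048]
top 403 178 [ 0.7   -0.198  0.001]
top 401 272 [ 0.451 -0.185  0.003]
top 264 269 [ 0.463  0.168 -0.005]
top 362 258 [ 0.472 -0.069  0.166]
top 468 204 [ 0.608 -0.338  0.105]
top 469 223 [ 0.561 -0.337  0.107]
top 465 241 [ 0.516 -0.324  0.111]
top 467 260 [ 0.471 -0.328  0.107]
top 398 315 [ 0.342 -0.165  0.058]
top 447 165 [ 0.697 -0.281  0.138]
top 217 175 [0.71  0.291 0.005]
top 302 212 [0.602 0.068 0.048]
top 90 215 [0.607 0.624 0.007]
```

Three ambers are present, since the other orange blobs are the pencil, the carton and background. Now the shaker pose, starting with an enlarged crop.

Run:
```python
from h import *
im=cv2.imread("pics/top0.png");cv2.imwrite("pics/c1.png",cv2.convertScaleAbs(cv2.resize(im[160:285,255:415],None,fx=4.5,fy=4.5,interpolation=cv2.INTER_CUBIC),alpha=1.8))
im=cv2.imread("pics/scene0.png");cv2.imwrite("pics/c2.png",cv2.convertScaleAbs(cv2.resize(im[220:360,225:405],None,fx=4,fy=4,interpolation=cv2.INTER_CUBIC),alpha=1.8))
p=env.camera_params("top");C=cloud(p,np.load("pics/top0.npy"))
fl=blobs((abs(C[...,2]-.05)<.012)&(C[...,0]>.4)&(C[...,1]<.2)&(C[...,1]>-.25),300)
for m,st,c in fl:
    print(st,cv2.minAreaRect(C[m][:,:2].astype(np.float32)))
w=(abs(C[...,2]-.088)<.006)&(C[...,0]>.4)&(C[...,1]<.2)&(C[...,1]>-.25)
for m,st,c in blobs(w,20): print(st,cv2.minAreaRect(C[m][:,:2].astype(np.float32)))
X=C[200:215,295:310].reshape(-1,3);print("floor noise",X.std(0),X.mean(0))
```

```text
[  263   172   140   102 11510] ((0.5761607885360718, -0.010511964559555054), (0.3459627628326416, 0.2462519109249115), 86.92903900146484)
[266 173  74  74 555] ((0.6016621589660645, 0.06592537462711334), (0.17248214781284332, 0.1763554960489273), 86.97723388671875)
[326 247  32   6 118] ((0.5004675984382629, -0.02708740159869194), (0.07512907683849335, 0.010606449097394943), 87.45613861083984)
[359 249  37   6 129] ((0.49594026803970337, -0.11373360455036163), (0.08887820690870285, 0.010538744740188122), 86.5353012084961)
floor noise [nan nan nan] [nan nan nan]
```

View pics/c1.png

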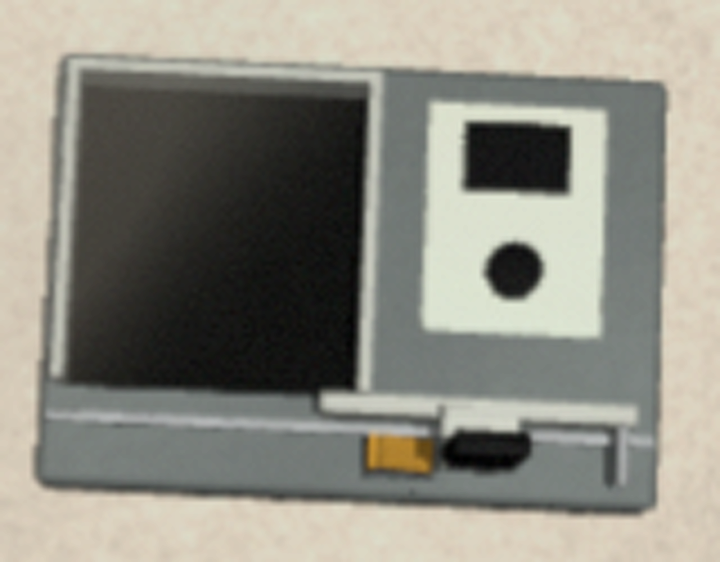

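View pics/c2.png

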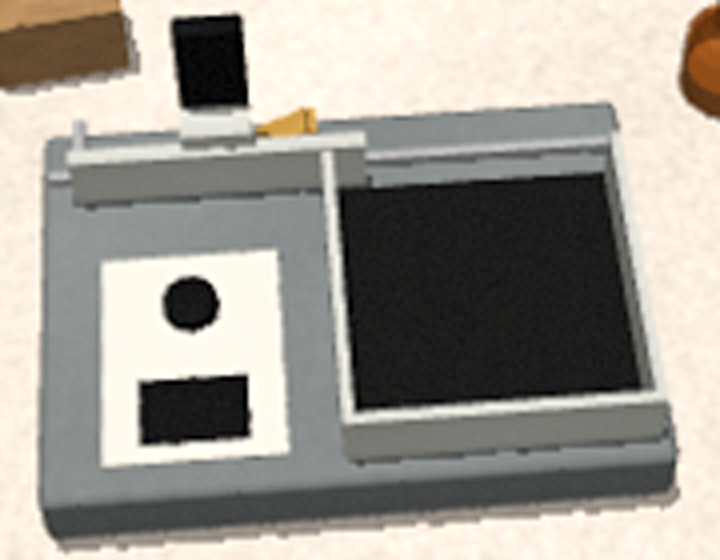

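```bash
cat >> h.py <<'E'
YAW=np.radians(-3.07);SO=np.array([.5978,.0660])
R2=np.array([[np.cos(YAW),-np.sin(YAW)],[np.sin(YAW),np.cos(YAW)]])
def sh(x,y): return SO+R2@np.array([x,y])
def quat(yaw=YAW):
    a=np.pi/2+yaw/2; return [np.cos(a),np.sin(a),0,0]
def necks(names=("scene","top"),tag=None):
    "amber neck centres per view: returns list of (xy, zmax, base)"
    out={}
    for n in names:
        p=env.camera_params(n);im,d=env.grab_frame(n)
        if tag: cv2.imwrite(f"pics/{tag}_{n}.png",im)
        C=cloud(p,d);L=[]
        for m,st,c in blobs(amber(im),100):
            z=C[m][:,2]
            if not(.08<np.nanpercentile(z,98)<.16): continue
            zt=np.nanpercentile(z,97)
            L.append(np.r_[np.nanmedian(C[m&(C[...,2]>zt-.03)],0)[:2],zt])
        out[n]=np.array(L)
    return out
def match(o,tol=.025):
    L=[]
    for a in o["scene"]:
        for b in o["top"]:
            if np.hypot(*(a-b)[:2])<tol: L.append((a+b)/2)
    return np.array(L)
def st():
    o=env.get_obs();return f"t={o['t']:.1f} pos={o['eef_pos'].round(4)} F={o['contact_force'].round(1)} w={o['width']:.4f}"
def pick_bottle(xy,q):
    env.command_gripper(.07,40)
    env.move_pose([xy[0],xy[1],.18],q)
    env.line_to([xy[0],xy[1],.064],vel=.12)
    env.command_gripper(.0,40);print("grip",st())
    env.line_to([xy[0],xy[1],.25],vel=.2);print("lift",st())
def place_bottle(s,q):
    x,y=sh(*s)
    env.move_pose([x,y,.25],q)
    env.line_to([x,y,.125],vel=.15)
    r=env.line_to([x,y,.108],vel=.03,threshold=5);print("down",r,st())
    env.command_gripper(.045);env.dwell(.2)
    env.line_to([x,y,.25],vel=.2);print("up",st())
E
python3 - <<'E'
from h import *
o=necks();print(o);m=match(o);print(m)
b=m[np.argmin(m[:,0])]
assert len(m)==3
pick_bottle(b[:2],quat())
im,d=env.grab_frame("scene");cv2.imwrite("pics/s1.png",im)
E
```

```text
{'scene': array([[0.42583377, 0.24626784, 0.09611637],
       [0.55348092, 0.3727614 , 0.09629461],
       [0.55415925, 0.26607142, 0.09650229]]), 'top': array([[0.5546463 , 0.36550013, 0.09609703],
       [0.55239975, 0.26384847, 0.09604955],
       [0.42607929, 0.24621924, 0.09684116]])}
[[0.42595653 0.24624354 0.09647876]
 [0.55406361 0.36913076 0.09619582]
 [0.5532795  0.26495995 0.09627592]]
grip t=3.8 pos=[0.4261 0.2464 0.0643] F=[0.3 0.7 1.7] w=0.0210
lift t=4.8 pos=[0.4252 0.2459 0.2482] F=[ 0.8  0.1 -2.1] w=0.0204
```

View pics/s1.png

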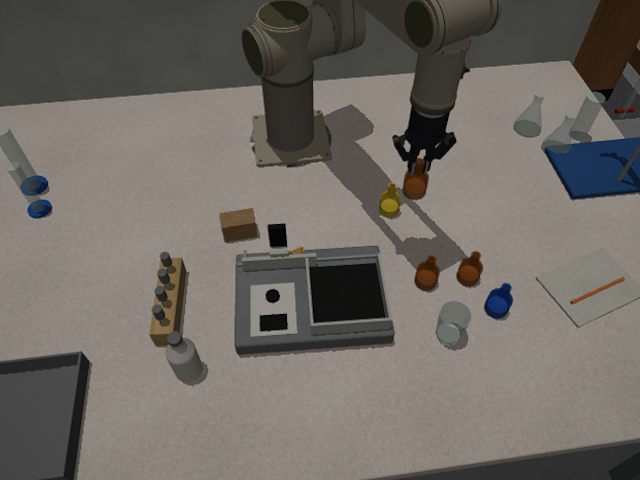

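The bottle is held at (415,183) and the others are undisturbed. Placing it, then picking the next one with a fresh look.

Run:
```python
from h import *
q=quat()
place_bottle((40,-38) if 0 else (.040,-.038),q)
o=necks(tag="p1");print(o);m=match(o);print(m)
```

```text
down True t=7.5 pos=[0.6365 0.0266 0.1139] F=[0.9 2.2 2.4] w=0.0204
up t=8.9 pos=[0.635  0.0259 0.2483] F=[-0.3  0.1 -0.3] w=0.0452
{'scene': array([[0.55962325, 0.36848087, 0.09536238],
       [0.55773804, 0.26439321, 0.09465517],
       [0.64191879, 0.02356061, 0.14652806]]), 'top': array([[0.63327268, 0.02664982, 0.14698528],
       [0.55445544, 0.36690997, 0.09519232],
       [0.55242292, 0.26310107, 0.0970029 ]])}
[[0.55703935 0.36769542 0.09527735]
 [0.55508048 0.26374714 0.09582904]
 [0.63759574 0.02510521 0.14675667]]
```

View pics/p1_scene.png

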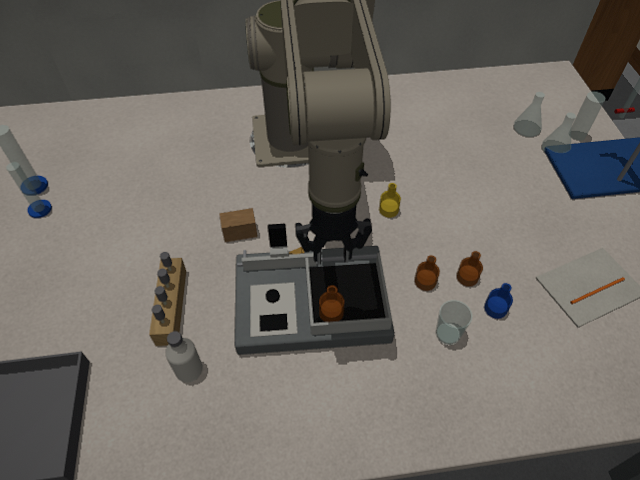

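Bottle 1 is standing in the bay at (331,303). Next are the other two, with a fresh look before each pick.

Run:
```python
from h import *
q=quat()
for i,s in enumerate([(.040,.038),(-.035,0.0)]):
    m=match(necks(tag=f"p{i+2}"));m=m[m[:,2]<.11];print(m)
    assert len(m)==2-i
    b=m[np.argmin(m[:,1])]
    pick_bottle(b[:2],q)
    if env.get_obs()['width']<.017: print("MISS");break
    place_bottle(s,q)
m=match(necks(tag="p4"));print(m)
print([ (R2.T@(x[:2]-SO)).round(4) for x in m])
```

```text
[[0.55678067 0.36789533 0.09561175]
 [0.55507991 0.26452569 0.09638282]]
grip t=12.1 pos=[0.5552 0.2646 0.0641] F=[0.8 0.5 0.9] w=0.0205
lift t=13.2 pos=[0.5543 0.2642 0.248 ] F=[-0.4 -0.3 -0.8] w=0.0205
down True t=15.4 pos=[0.6406 0.1024 0.1139] F=[1.4 1.8 3.8] w=0.0204
up t=16.8 pos=[0.6391 0.1017 0.2483] F=[-0.1  0.  -1. ] w=0.0452
[[0.557016   0.36814412 0.0961389 ]]
grip t=19.9 pos=[0.5572 0.3683 0.0643] F=[0.6 0.7 1.6] w=0.0211
lift t=21.0 pos=[0.5562 0.3677 0.2478] F=[ 0.8  0.5 -3.5] w=0.0213
down True t=23.6 pos=[0.5635 0.0686 0.1138] F=[-0.4  2.5  3.3] w=0.0209
up t=25.0 pos=[0.5622 0.0678 0.2485] F=[ 0.2  0.2 -0.1] w=0.0449
[[0.56017566 0.06832866 0.14694122]]
[array([-0.0377,  0.0003])]
```

View pics/p4_scene.png

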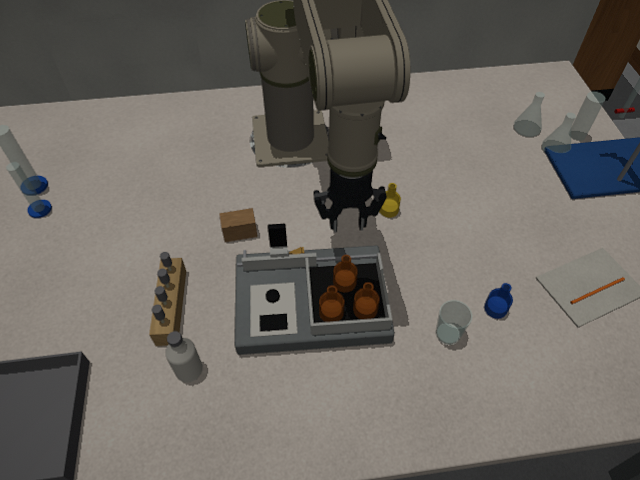

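View pics/p4_top.png

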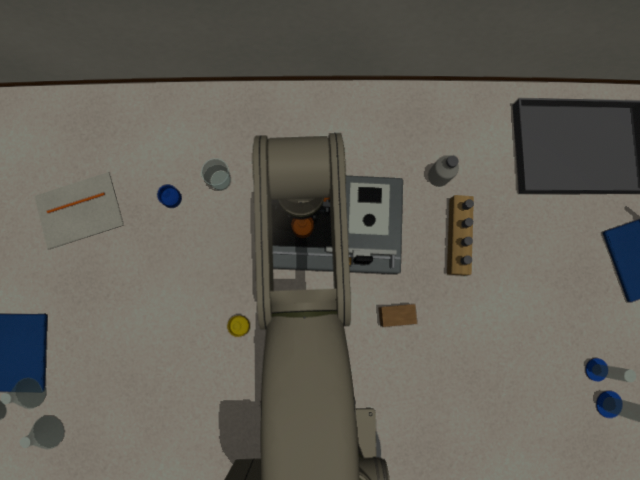

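All three are upright in the bay. Now I measure the rods, and the mouths with the arm out of the way.

```bash
cat >> h.py <<'E'
def heads(n,zlo,zhi,box,amin=8):
    p=env.camera_params(n);im,d=env.grab_frame(n);C=cloud(p,d)
    k=(C[...,2]>zlo)&(C[...,2]<zhi)&(C[...,0]>box[0])&(C[...,0]<box[1])&(C[...,1]>box[2])&(C[...,1]<box[3])
    L=[]
    for m,s,c in blobs(k,amin):
        X=C[m];L.append(np.r_[(X[:,:2].min(0)+X[:,:2].max(0))/2,np.median(X[:,2]),X[:,:2].max(0)-X[:,:2].min(0)])
    return im,np.array(L)
E
python3 - <<'E'
from h import *
np.set_printoptions(precision=4,suppress=True)
env.move_pose([.46,-.30,.30],quat())
box=(.44,.66,-.38,-.28)
for n in ("scene","top","wrist"):
    im,L=heads(n,.098,.125,box,5);cv2.imwrite(f"pics/r_{n}.png",im);print(n);print(L)
print(necks()); print(st())
E
```

```text
scene
[[ 0.4732 -0.3302  0.1077  0.0241  0.021 ]
 [ 0.5193 -0.3334  0.1075  0.0209  0.0196]
 [ 0.5642 -0.3372  0.1079  0.0226  0.021 ]
 [ 0.6099 -0.3405  0.1079  0.0213  0.0215]]
top
[[ 0.6097 -0.3388  0.1087  0.0208  0.0204]
 [ 0.5636 -0.3351  0.1077  0.0201  0.0218]
 [ 0.5183 -0.3322  0.1081  0.018   0.0221]
 [ 0.4675 -0.3272  0.1088  0.0132  0.0197]]
wrist
[[ 0.4713 -0.3291  0.1073  0.0213  0.0212]
 [ 0.5173 -0.3327  0.1072  0.0216  0.0208]
 [ 0.5633 -0.3364  0.1072  0.0226  0.0212]
 [ 0.6087 -0.34    0.107   0.0209  0.0211]]
{'scene': array([[0.565 , 0.0671, 0.1462],
       [0.642 , 0.0985, 0.1463],
       [0.6408, 0.0241, 0.146 ]]), 'top': array([[0.6336, 0.0267, 0.1469],
       [0.6347, 0.1019, 0.1471],
       [0.5614, 0.0675, 0.1477]])}
t=26.8 pos=[ 0.4605 -0.2992  0.2999] F=[-0.4 -0.1 -0.1] w=0.0447
```

View pics/r_wrist.png

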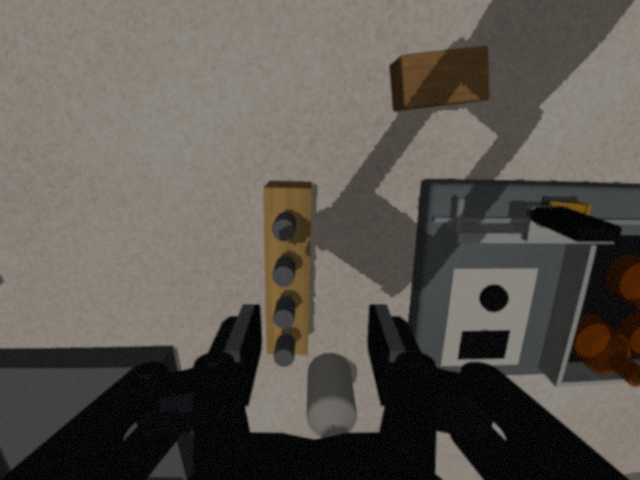

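View pics/r_top.png

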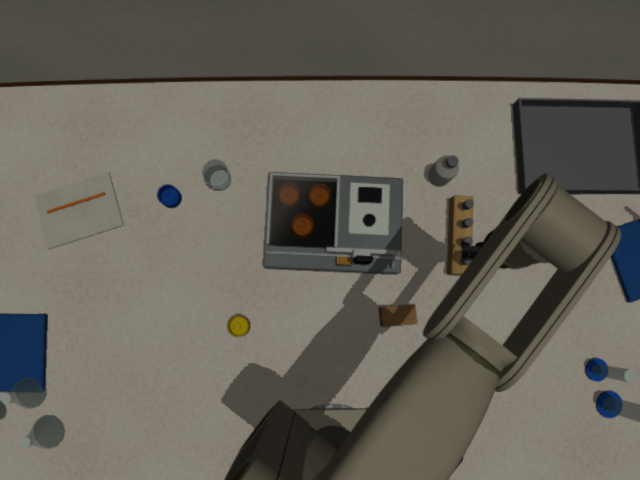

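Run:
```python
from h import *
np.set_printoptions(precision=4,suppress=True)
c=sh(.04,0)
env.move_pose([c[0],c[1],.34],quat())
box=(.5,.7,-.02,.15)
im,L=heads("wrist",.138,.16,box,20);cv2.imwrite("pics/m_wrist.png",im);print(L)
im,L=heads("scene",.138,.16,box,5);cv2.imwrite("pics/m_scene.png",im);print(L)
print(st())
```

```text
[[0.5624 0.0683 0.1444 0.0212 0.0217]
 [0.6392 0.1012 0.1443 0.0214 0.0211]
 [0.6365 0.0262 0.1441 0.0214 0.0211]]
[[0.5605 0.0662 0.1446 0.0257 0.0206]
 [0.6398 0.1001 0.1446 0.0223 0.02  ]
 [0.6375 0.025  0.1449 0.0226 0.0198]]
t=28.4 pos=[0.6377 0.0623 0.34  ] F=[ 0.1  0.6 -0. ] w=0.0451
```

View pics/m_wrist.png

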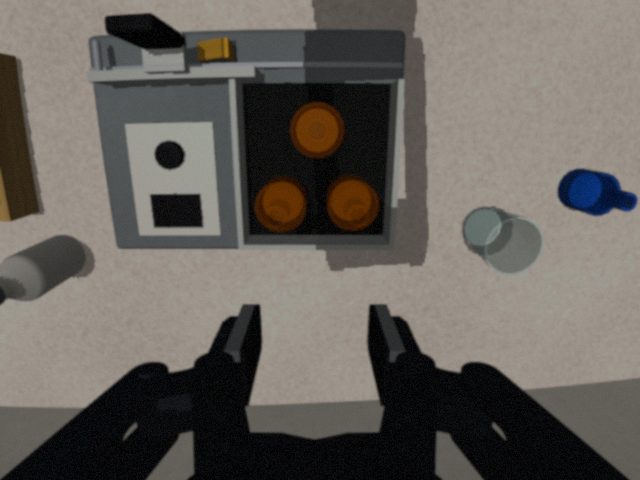

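```bash
cat >> h.py <<'E'
OFF=.002
def pick_rod(xy,q):
    x,y=xy
    env.command_gripper(.045,30)
    env.move_pose([x,y,.20],q)
    env.line_to([x,y,.075+OFF],vel=.1)
    env.command_gripper(0,30);print("grip",st())
    env.line_to([x,y,.20],vel=.12);print("lift",st())
def insert_rod(xy,q,zc=.146):
    x,y=xy
    env.move_pose([x,y,.275],q)
    r=env.line_to([x,y,zc+OFF+.050],vel=.08,threshold=4);print("enter",r,st())
    if r: return False
    r=env.line_to([x,y,zc+OFF-.003],vel=.04,threshold=5);print("down",r,st())
    return env.get_obs()["eef_pos"][2]<zc+OFF+.004
def release_rod(xy):
    x,y=xy
    env.command_gripper(.04);env.dwell(.2)
    z=env.get_obs()["eef_pos"]
    env.line_to([x,y,.27],vel=.15);print("up",st())
E
python3 - <<'E'
from h import *
q=quat()
pick_rod((.4718,-.3295),q)
m=(.6368,.0262)
ok=insert_rod(m,q);print(ok)
im,_=env.grab_frame("scene");cv2.imwrite("pics/i1.png",cv2.resize(im[150:390,200:520],None,fx=2.5,fy=2.5))
if ok: release_rod(m)
E
```

```text
grip t=32.0 pos=[ 0.4722 -0.3298  0.0776] F=[-0.   0.4  2.3] w=0.0212
lift t=33.1 pos=[ 0.4713 -0.3291  0.1988] F=[ 0.6  0.2 -0.9] w=0.0208
enter False t=35.7 pos=[0.6373 0.0262 0.1989] F=[-0.1  0.2  0.3] w=0.0208
down True t=36.8 pos=[0.6365 0.0262 0.149 ] F=[-1.3 -0.5  6.3] w=0.0213
True
up t=38.4 pos=[0.6362 0.0262 0.2685] F=[0.1 0.  0.3] w=0.0401
```

View pics/i1.png

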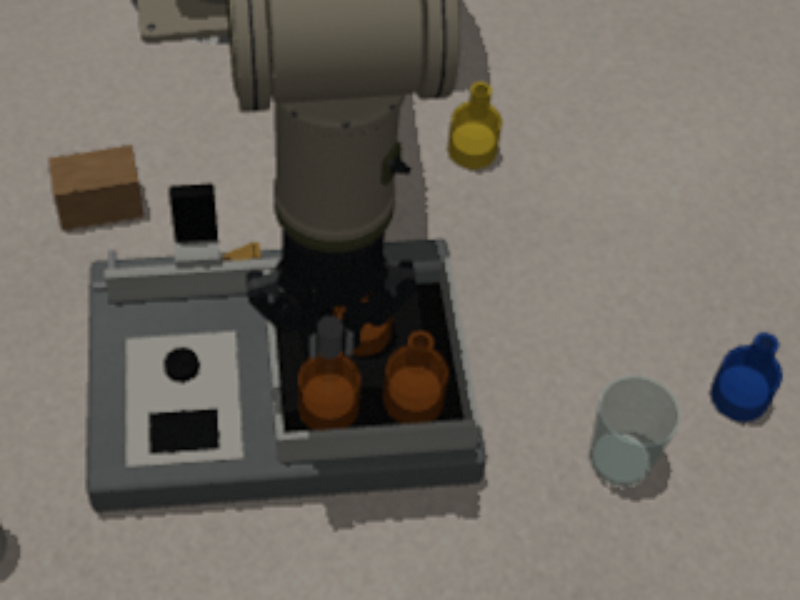

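Rod 1 bottomed out with the collar at 147 mm against 146 mm expected. Before each of the other two I re-measure the mouth, in case of a knock.

```bash
cat >> h.py <<'E'
def mouths(tag):
    c=sh(.04,0);env.move_pose([c[0],c[1],.34],quat())
    im,L=heads("wrist",.138,.19,(.5,.7,-.02,.15),20);cv2.imwrite(f"pics/{tag}.png",im);print(tag,L);return L
E
python3 - <<'E'
from h import *
np.set_printoptions(precision=4,suppress=True)
q=quat()
for i,(r,m0) in enumerate([((.5181,-.3330),(.6392,.1012)),((.5637,-.3364),(.5624,.0683))]):
    L=mouths(f"mm{i}")
    k=np.argmin(np.hypot(L[:,0]-m0[0],L[:,1]-m0[1]));m=L[k,:2]
    if np.hypot(*(m-m0))>.004 or abs(L[k,2]-.144)>.004: print("moved?",L);break
    pick_rod(r,q)
    if env.get_obs()["width"]<.018: print("MISS");break
    ok=insert_rod(m,q);print(ok)
    if not ok: break
    release_rod(m)
mouths("mm2")
im,_=env.grab_frame("scene");cv2.imwrite("pics/i3.png",cv2.resize(im[150:390,200:520],None,fx=2.5,fy=2.5))
E
```

```text
mm0 [[0.5622 0.0681 0.1444 0.0213 0.021 ]
 [0.6356 0.0254 0.1779 0.0214 0.0224]
 [0.6388 0.1014 0.1443 0.0213 0.0214]]
grip t=42.4 pos=[ 0.5185 -0.3333  0.0776] F=[ 0.2 -0.2  2.1] w=0.0210
lift t=43.6 pos=[ 0.5176 -0.3326  0.1987] F=[ 0.4  0.1 -1. ] w=0.0212
enter False t=46.3 pos=[0.6393 0.1015 0.1989] F=[-0.2  0.4  0.2] w=0.0213
down True t=47.5 pos=[0.6385 0.1013 0.149 ] F=[-0.3 -0.4  5.8] w=0.0213
True
up t=48.9 pos=[0.6382 0.1014 0.2685] F=[ 0.4 -0.5 -0.3] w=0.0402
mm1 [[0.5623 0.0682 0.1444 0.0213 0.0217]
 [0.6356 0.0258 0.1781 0.0216 0.0221]
 [0.6373 0.1007 0.1781 0.0214 0.0216]]
grip t=52.9 pos=[ 0.5641 -0.3368  0.0777] F=[-0.5 -0.4  2.3] w=0.0212
lift t=54.1 pos=[ 0.5632 -0.336   0.1986] F=[ 0.2 -0.2 -1.1] w=0.0215
enter False t=56.7 pos=[0.5628 0.0683 0.1988] F=[ 0.8 -0.1  0.1] w=0.0210
down True t=57.8 pos=[0.562  0.0682 0.149 ] F=[-0.7 -0.6  6.7] w=0.0206
True
up t=59.3 pos=[0.5617 0.0682 0.2686] F=[-0.9  0.2  1.1] w=0.0401
mm2 [[0.5615 0.0673 0.1785 0.0213 0.0218]
 [0.6373 0.1003 0.1781 0.0214 0.0208]
 [0.6356 0.0258 0.178  0.0215 0.022 ]]
```

View pics/i3.png

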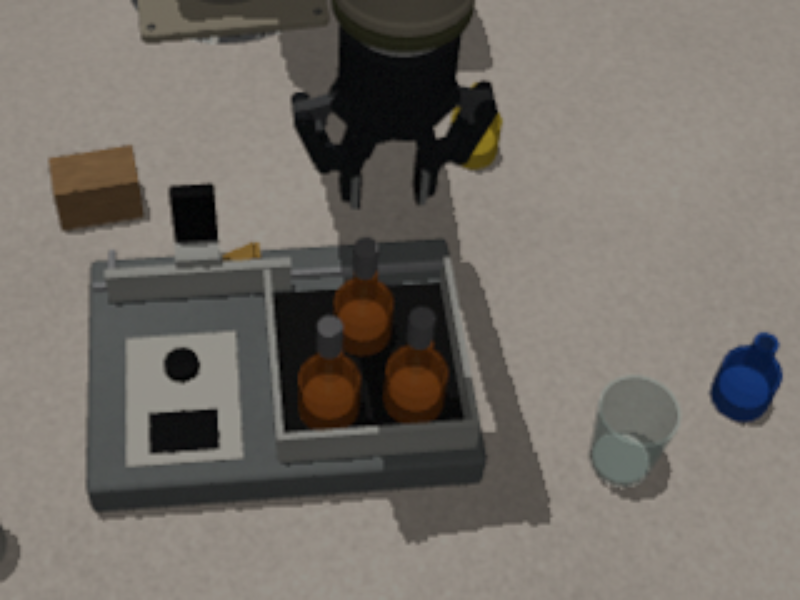

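All three heads sit at about 178–180 mm on upright bottles. Now the gate.

Run:
```python
from h import *
q=quat()
env.command_gripper(0.0,30)
a=sh(-.119,-.215)
env.move_pose([a[0],a[1],.25],q)
env.line_to([a[0],a[1],.125],vel=.12);print(st())
b=sh(-.119,-.06)
r=env.line_to([b[0],b[1],.125],vel=.06,threshold=25);print(r,st(),(R2.T@(env.get_obs()["eef_pos"][:2]-SO)).round(4))
im,_=env.grab_frame("scene");cv2.imwrite("pics/g1.png",cv2.resize(im[150:390,200:520],None,fx=2.5,fy=2.5))
```

```text
t=62.7 pos=[ 0.4681 -0.1426  0.1259] F=[ 0.2 -0.3 -0.1] w=-0.0000
False t=65.4 pos=[0.4763 0.0111 0.1258] F=[ -0.4 -10.6   3.7] w=0.0002 [-0.1184 -0.0613]
```

View pics/g1.png

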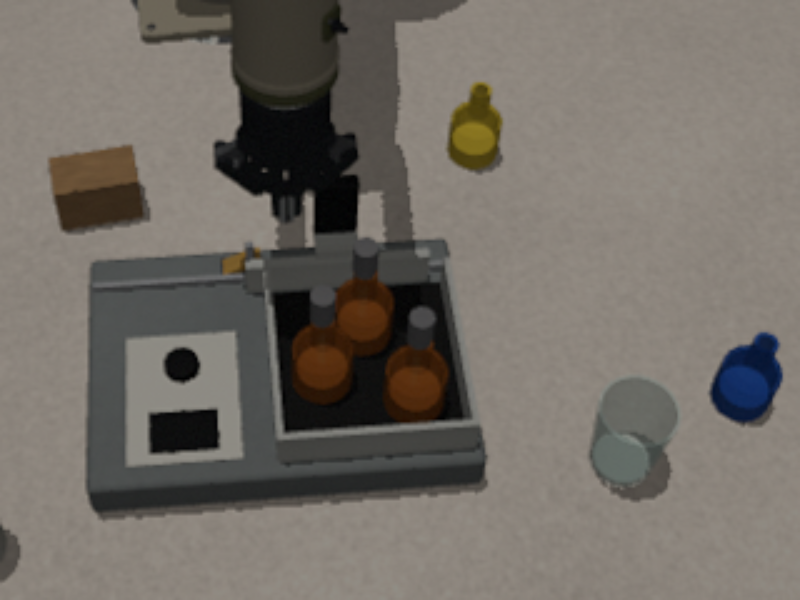

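The front-left bottle was nudged inside the bay, from picture (330,340) to (322,310), but is still upright with its rod in. I continue the push to the stop.

Run:
```python
from h import *
f=lambda:(R2.T@(env.get_obs()["eef_pos"][:2]-SO)).round(4)
y=-.06
while y<-.020:
    y+=.004
    b=sh(-.119,y);r=env.line_to([b[0],b[1],.125],vel=.03,threshold=30)
    F=env.get_obs()["contact_force"];print(round(y,3),r,f(),F.round(1))
    if r or abs(F[1])>25: break
im,_=env.grab_frame("scene");cv2.imwrite("pics/g2.png",cv2.resize(im[150:390,200:520],None,fx=2.5,fy=2.5))
```

```text
-0.056 False [-0.1183 -0.0568] [-1.1 -6.3  6.3]
-0.052 False [-0.1183 -0.0523] [-0.7 -5.   4.6]
-0.048 False [-0.1183 -0.0476] [ 0.7 -2.4  6. ]
-0.044 False [-0.1183 -0.0439] [ 1.1 -2.8  6.2]
-0.04 False [-0.118  -0.0425] [ -2.5 -16.7   9.9]
-0.036 False [-0.1176 -0.0408] [ -4.4 -29.8  14. ]
```

View pics/g2.png

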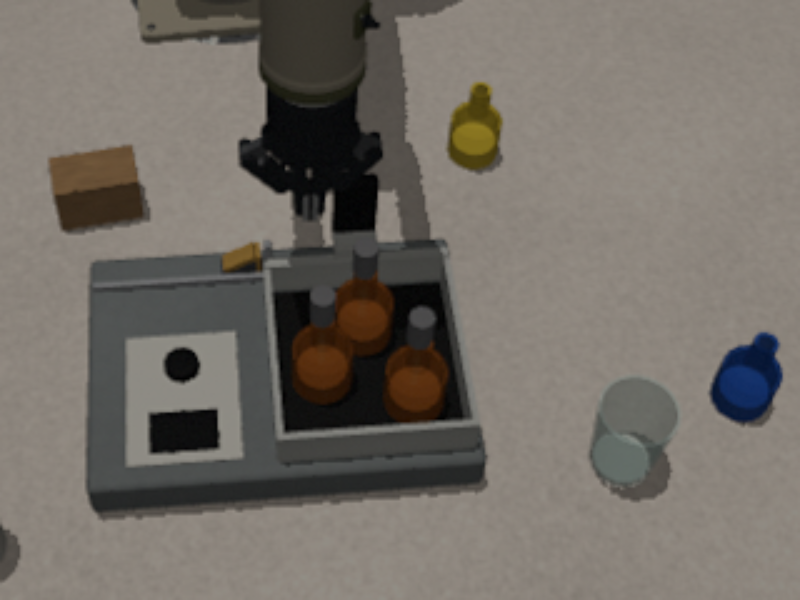

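The push hit a hard stop with 30 N and no further travel. The catch at (240,258) stands up behind the striker pin at (267,250). I retreat and check.

Run:
```python
from h import *
np.set_printoptions(precision=4,suppress=True)
a=sh(-.119,-.10);env.line_to([a[0],a[1],.125],vel=.08)
env.line_to([a[0],a[1],.30],vel=.2)
env.move_pose([.42,-.25,.34],quat());env.dwell(1.0);print(st())
S=lambda X:R2.T@(X-SO)
for n in("scene","top"):
    im,L=heads(n,.165,.19,(.5,.7,-.03,.16),5)
    print(n,[(S(l[:2]).round(4),l[2].round(4)) for l in L])
    p=env.camera_params(n);im,d=env.grab_frame(n);C=cloud(p,d)
    m=(C[...,2]>.155)&(C[...,2]<.18)&(C[...,0]>.44)&(C[...,0]<.51)&(abs(C[...,1]-.06)<.1)
    X=C[m];print("tab",S(((X.min(0)+X.max(0))/2)[:2]).round(4),(X.max(0)-X.min(0)).round(3))
    c=im[200:370,220:420] if n=="scene" else im[160:285,255:415]
    cv2.imwrite(f"pics/f_{n}.png",cv2.convertScaleAbs(cv2.resize(c,None,fx=3.9,fy=3.9 if n=="top" else 3.5,interpolation=cv2.INTER_CUBIC),alpha=1.6))
    cv2.imwrite(f"pics/full_{n}.png",im)
```

```text
t=71.1 pos=[ 0.42 -0.25  0.34] F=[-1.1  0.4  0. ] w=-0.0000
scene [(array([-0.0362, -0.0023]), np.float64(0.1787)), (array([ 0.0096, -0.0426]), np.float64(0.1789)), (array([0.0378, 0.0352]), np.float64(0.1789))]
tab [-0.1174 -0.0018] [0.019 0.039 0.019]
top [(array([0.0379, 0.0369]), np.float64(0.1795)), (array([ 0.0089, -0.0413]), np.float64(0.1783)), (array([-0.037 ,  0.0001]), np.float64(0.1782))]
tab [-0.1201  0.0009] [0.014 0.039 0.02 ]
```

View pics/f_scene.png

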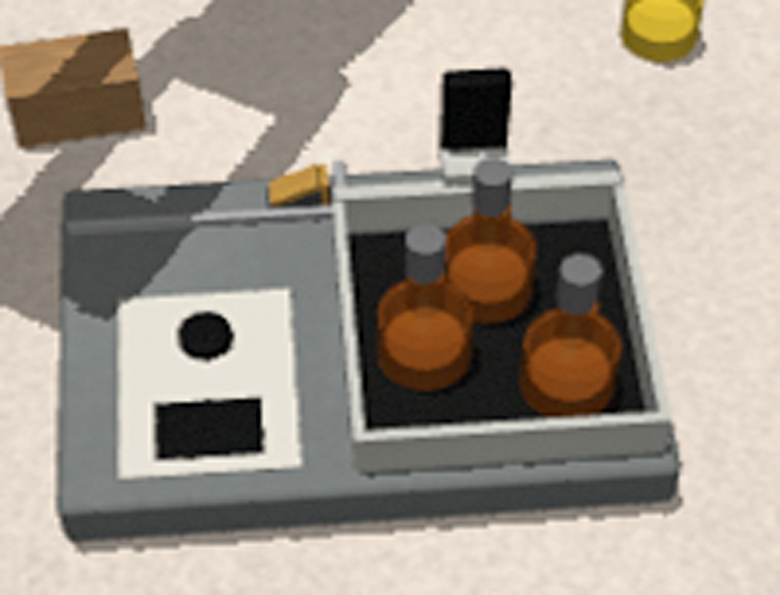

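View pics/f_top.png

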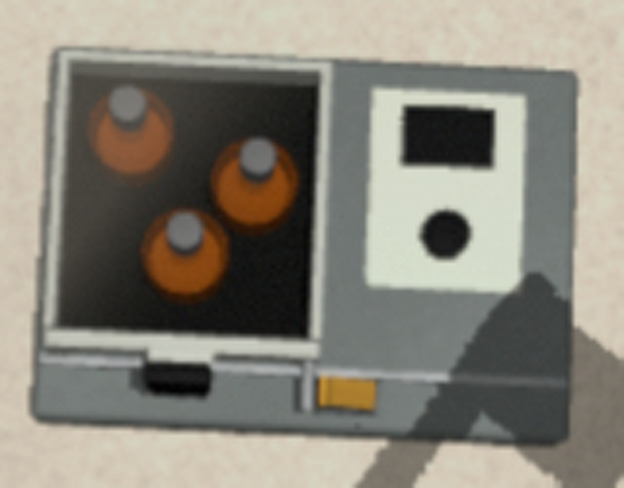

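View pics/full_scene.png

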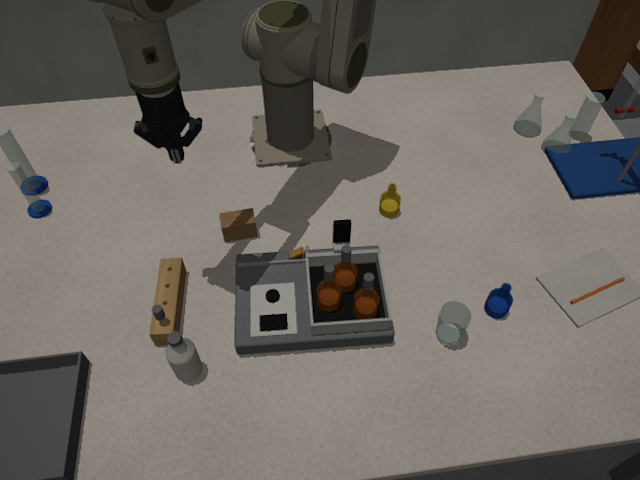

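The gate is shut with its tab at shaker y ≈ 0. The striker is past the raised catch, heads are at about 179 mm, and the bystanders have not moved. Handing in.

Run:
```python
from workcell import env
print(env.close_job())
```

```text
the job is handed in; nothing more can be done
None
```

I stood all three amber bottles that were present upright in the shaker's bay, put a dip rod in each, then pushed the gate shut by its black tab. I handed the job in at about 71 s; no verdict was reported.

**Last checks:**
- **Rods:** all three heads measured 178–180 mm high, against 180 mm expected when they rest on the rims.
- **Gate:** the push ended on a hard stop at about 30 N. The tab then measured y = -1.8 mm from one camera and +0.9 mm from the other, against 0 when shut.
- **Catch:** it shows raised behind the striker pin in both camera views. I judged this by eye and did not measure its height.
- **Bystanders:** the beaker, carton, white bottle and the blue and yellow look-alikes look unmoved in the pictures.

**Disturbance:** around the time of the gate push, one loaded bottle moved about 3 cm inside the bay. It stayed upright with its rod fully in, so I left it there.

No check failed; the two cameras' readings differed by up to about 3 mm.

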